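# Lock the last stand with the T-key

## Robot

A 6-joint arm with a two-finger parallel gripper is mounted at the origin on the work surface. World frame = base frame: x ahead of the robot, y to its left, z up, the work surface at z = 0. Lengths are in m, angles in rad, forces in N, time in s.
With the tool pointing down it reaches from about 0.35 to 0.775 m from the base axis. Payload 5.5 kg.
Tool frame: the origin (TCP) lies between the finger pads; the fingertips stand 19 mm ahead of it and the grasp point (between the pads) is the TCP; z points along the fingers, x is the direction in which the jaws open and shut, and the axes are right-handed (so a half turn about z gives the same grasp; the last joint's range is limited). The gripper opens to 85 mm and grips with 20 to 120 N. Pads are 22 mm wide; open, the fingers measure 114 mm over their backs; the gripper's body (76 mm by 85 mm) begins 54 mm behind the grasp point. The pads swing forward as they close: fully open they stand 13 mm farther back than shut.
Start: joints at [1.033, 0.313, 0.046, 1.304, 0, 1.431], TCP at [0.223, 0.53, 0.25] pointing down, gripper open.
Joint ranges: [-2.76, 2.76], [-0.86, 1.69], [-1.03, 1.26], [-2.2, 2.34], [-1.47, 1.5], [-3.14, 3.14]. Speed limits (rad/s): [2.57, 2.57, 3.14, 3.14, 3.14, 3.14].

## Interface

Orientations are given as a unit quaternion [w, x, y, z].
In Python, from workcell import env gives the robot as it stands. The module is installed in compiled form; this text tells all that it offers.
- The arm moves only by the tool carry_out, never from a script. Its argument "steps" is a list of rows, each a list of 7 numbers: the gripper command: -1 is shut, 1 is fully open, values between are in proportion, then the shift along the tool's x, y, z in m, then the turn, a rotation vector about the tool's x, y, z in rad. A call has 1 to 20 rows; each row shifts and turns the commanded pose from where the row before left it, along the tool's axes as they then stand; what a row does not reach is not made up. A row lasts 1/8 s, in which the tool goes at most 62.5 mm and 10.7 degrees, less where a joint would pass 70% of its speed; a pose out of reach is approached as far as the arm can. A call with a gripper value outside its range is refused whole. The fingers move at their own pace and stop on an object; "grip_force" is the grip in N (left out, the last holds). Time passes only in rows, so rows that do not move let the fingers close. It gives the time, the measured TCP pose, the force and the opening at its end, in the units of the state.
- env.get_state(): the state, without advancing time (a new reading comes with each control period).
- env.read_camera(name): name is "scene" or "top"; returns a dict with "color" (420x560x3 uint8, red, green, blue), "K" (3x3 intrinsics, pixels), "R" (3x3) and "t" (3): a world point X has camera coordinates R X + t. Camera axes: x right, y down, z forward; pixel columns grow to the right and rows downward; lengths in m; the calibration is good to about 2 mm. A picture is of the moment at which its call begins. There is no depth.
- env.hand_in(): hands the job in, once; it reports no verdict.
The state is a dict: "clock": time; "joint_pos": joint angles; "qvel": joint speeds; "tau": joint torques, N m; "tcp_pos": TCP position; "orientation": TCP orientation; "wrist_force": force on the tool from outside, world axes, zero at the start; "ft_torque": the same for the moment, N m; "finger_gap": finger opening in m.
Only numpy, scipy, OpenCV 4.12 (cv2) and the standard library are available. Lean on these libraries where they do the work, as an engineer would, in place of code of your own. Each camera call takes 0.05 s, during which the arm holds its last target. There are 200 camera calls.

## Task

Lock the shoe-repair last stand: take the red-handled T-key from its rack, lower it gently down the stand's shaft, feel for the hidden square stem until the socket slips well down over it (some 15 mm), and turn it clockwise with the key until the collar's orange pointer is on the green mark. Never lean hard on the stem or force the collar against its end stop (stay under 15 N of push and 0.15 N m of turn), and do not touch the collar with the gripper. Then draw the key out, hang it back upright in its rack hole with its flange flat on the plate, let go and move clear, leaving everything else on the bench where it is.

Things in the scene. Friction and masses are not known exactly. Their poses are not given: they have to be found in the camera images.
- key_bar (a point): Centre of the red T-bar of the loose steel T-key. The bar is 100 mm long, 14 mm wide and 16 mm high; x runs along the bar, z up along the key. Take the key by the middle of this bar, from above, across its 14 mm width.
- tkey: The whole T-key, 0.35 kg, 158 mm long; origin at its foot, axes as the bar's. From the foot up: a square socket (outside 23.5 mm; square hole 15.5 mm wide, 32 mm deep, sides parallel and square to the bar), a 14 mm round rod, a flange disc 60 mm across and 6 mm thick, and the bar.
- key_foot (a point): Lower end of the T-key, the centre of the mouth of its square socket, 150 mm straight below the centre of the bar. Same axes as the bar.
- key_flange (a point): Centre of the underside of the T-key's flange, 38 mm below the centre of the bar and 112 mm above the foot.
- rack_hole (a point): Centre of the upper face of the plywood key rack's top plate, in the middle of its round 42 mm hole (plate 110 x 120 mm, 12 mm thick, upper face 140 mm above the table). The T-key hangs here at the start, upright, with its flange lying on the plate around the hole.
- stand: The whole green last stand with collar and stem; origin on the shaft's axis at table height, axes as at the mouth. Its tower is 92 mm square and 120 mm high with a vertical square shaft 42 mm wide, walls along x and y. A post 135 mm away along +x carries an upturned black shoe that reaches 156 mm above the table.
- mouth (a point): Centre of the mouth of the shaft in the stand: the middle of the steel collar's upper face, 128 mm above the table. The collar is 68 mm across outside and 50 mm inside. z points up. If the collar turns with the key before the socket has dropped over the stem, a corner has caught: turn back a little and it drops.
- stem_level (a point): Point on the shaft's axis 83 mm below the mouth, level with the top edge of the 14 mm square brass stem. A round cone on the stem (13 mm wide, 4 mm at its tip) rises 12 mm above this and centres the socket. How the square is turned is not measured and not tied to the pointer: feel for it. It repeats every 90 degrees; the socket slips on within about 6 degrees of square.
- collar (a joint): Angle of the steel collar with the orange pointer, rad: 0 = open (red mark), growing clockwise seen from above to 1.1 = locked (middle of the green mark); a solid stop at 1.3. Stem and collar turn as one, resist with 0.09 N m and stay where left; the socket has about 6 degrees of play each way. The stem is sprung: it gives 5 mm under 5 to 9 N, then is solid. Slipped on, the foot can go 20 mm below the stem's top edge.
- tin_mid (a point): Bystander: flat black tin of polish, 72 mm across, 28 mm high; its centre.
- glue_mid (a point): Bystander: amber glue jar with a yellow cap, 56 mm across, 85 mm high; its centre.
- mug_mid (a point): Bystander: white mug, 80 mm across, 85 mm high; its centre.
- heelring_mid (a point): Bystander: black rubber ring, 70 mm across, 22 mm high; its centre.
- heel_mid (a point): Bystander: black rubber heel block, 60 x 55 x 20 mm; its centre.
- hammer_grip (a point): Bystander: hammer lying on the table; a point on its handle.
- brush_grip (a point): Bystander: brush lying on the table; a point on its handle.
Not all that is in view belongs to the job. Of the things that look like the part that bears rack_hole, take the one that is farthest from the robot's base at the start.

How it is judged:
On the way, in this order (a step that is already met when the one before it is completed fails the run):
1. the key's socket is well down over the square stem in the shaft (foot at least 11.5 mm below the stem's top edge) (z of key_foot in the frame of stem_level below -0.0115 m and horizontal distance between key_foot and stem_level below 0.006 m and angle between key_foot's own z axis and vertical below 0.12 rad), for 0.2 s.
2. with the key on the stem, the collar has been turned on to the green mark (1.0 rad or more) (all of step 1 and value of joint collar above 1 rad), for 0.2 s.
At the end, for the whole second after the job is handed in: The collar stands on the green mark (1.0 rad or more), and the T-key hangs in the rack hole, released and at rest: flange within 4 mm of the plate's height and 9 mm of the hole's centre, upright within 0.08 rad (value of joint collar above 1 rad and horizontal distance between key_flange and rack_hole below 0.009 m and z of key_flange in the frame of rack_hole between -0.004 and 0.004 m and angle between key_foot's own z axis and vertical below 0.08 rad and linear speed of tkey below 0.02 m/s); the robot touches nothing.
It fails at once if the stem is leaned on or the stop forced: the contact forces between key and stand add up to more than 40 N (the free turn makes about 20 N) (contact force between tkey and stand above 40 N).
It fails at once if the gripper touches the collar (contact force between the fingers and collar above 1 N).
It fails at once if a bystander is moved by more than 25 mm (distance of any of tin_mid, glue_mid, mug_mid, heelring_mid, heel_mid, hammer_grip, brush_grip from where it was at the start of the episode above 0.025 m).
It also fails if it takes over 72 s, if anything falls off the work surface, if the arm or the gripper's body presses on something with over 40 N, if the wrist force passes 120 N, or if a joint passes its speed limit or range.

## Working session

There is one attempt and no reset: what is moved stays moved. The work goes in short steps, Python scripts to look and compute and a tool call to move; the robot and the scene stay as the last step left them, time stands still between calls to the robot, and variables do not carry over. Pictures are saved under pics/ and viewed, about 8 in all and at most 12, crops included, and the job is handed in when it is done.

Besides the shell and the picture viewer there is one more tool, called after "Call:" as name([rows], argument=value, ...), one row to a line, values as JSON. carry_out: Moves the arm, as the interface text tells. Its arguments: {"type":"object","properties":{"steps":{"type":"array","items":{"type":"array","items":{"type":"number"}}},"grip_force":{"type":"number"}},"required":["steps"]}

```bash
mkdir -p pics; cat > h.py <<'E'
import numpy as np, cv2
from workcell import env
def shot(cam,name,box=None,scale=1):
    d=env.read_camera(cam); im=d["color"][:,:,::-1]
    if box: im=im[box[1]:box[3],box[0]:box[2]]
    im=cv2.resize(im,None,fx=scale,fy=scale,interpolation=cv2.INTER_CUBIC); cv2.imwrite(f"pics/{name}.png",im); return d
def at_z(d,u,v,z):
    r=d["R"].T@np.linalg.inv(d["K"])@np.array([u,v,1.]); c=-d["R"].T@d["t"]
    return c+r*(z-c[2])/r[2]
def proj(d,X):
    p=d["K"]@(d["R"]@np.array(X)+d["t"]); return p[:2]/p[2]
E
python3 - <<'E'
from h import *
for c in("top","scene"):
    d=shot(c,c+"0",None,1.4); print(c,d["K"].tolist(),(-d["R"].T@d["t"]).round(3),d["R"].round(3).tolist())
print(env.get_state())
E
```

```text
top [[480.52887976449614, 0.0, 279.24729380622153], [0.0, 480.52887976449614, 210.39540429139862], [0.0, 0.0, 1.0]] [0.238 0.013 1.446] [[-0.028, -0.999, -0.021], [-0.982, 0.032, -0.185], [0.185, 0.016, -0.983]]
scene [[519.9189202167919, 0.0, 275.7802302870671], [0.0, 519.9189202167919, 208.03510367356918], [0.0, 0.0, 1.0]] [ 1.093 -0.756  1.054] [[0.799, 0.601, -0.018], [0.403, -0.558, -0.726], [-0.447, 0.572, -0.688]]
{'clock': 0.1, 'joint_pos': array([ 1.03340912e+00,  3.13951343e-01,  4.50835098e-02,  1.30360385e+00,
       -1.23641619e-05,  1.43117919e+00]), 'qvel': array([-0.000762  , -0.00332383,  0.00121471,  0.00110979,  0.00143369,
       -0.00119529]), 'tau': array([ 2.81427769e-03, -4.81724417e+01,  2.99244350e+01,  1.27424259e-02,
       -1.36759973e-04,  1.58534374e-05]), 'tcp_pos': array([0.2225328 , 0.52972595, 0.24947949]), 'orientation': array([ 3.67593600e-04,  8.32875289e-01,  5.53460071e-01, -7.52741712e-04]), 'wrist_force': array([-0.5700718 , -0.40383964, -0.19819055]), 'ft_torque': array([-0.01688818,  0.00996951,  0.01830569]), 'finger_gap': 0.08533599916789926}
```

View pics/top0.png

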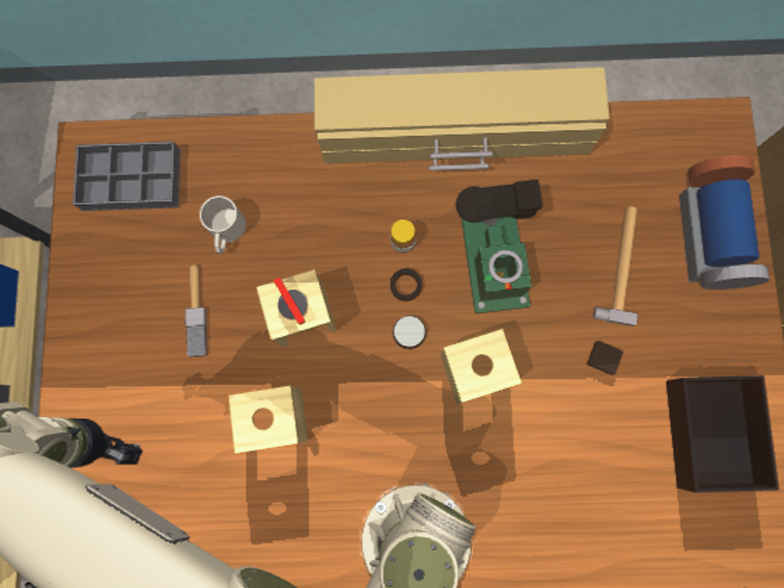

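View pics/scene0.png

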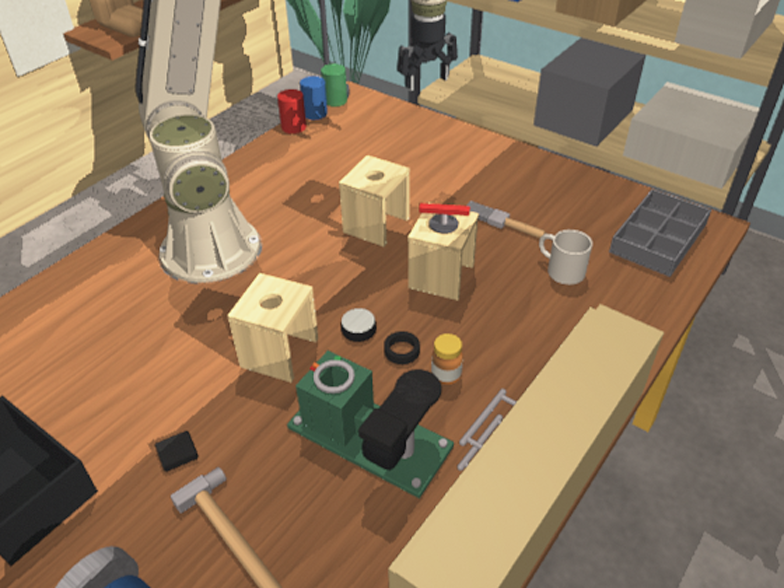

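The top view shows three plywood racks at (293,305), (263,419) and (482,365). The one holding the red key, at (293,305), is also the farthest from the base. The stand's collar is at (506,266), with its pointer towards the robot. I'll take one close crop of each.

```bash
python3 - <<'E'
from h import *
d=env.read_camera("top"); im=d["color"][:,:,::-1]
a=im[185:250,175:245]; b=im[145:225,320:390]
a=cv2.resize(a,(392,364),interpolation=cv2.INTER_CUBIC); b=cv2.resize(b,(392,448),interpolation=cv2.INTER_CUBIC)
c=np.zeros((448,790,3),np.uint8); c[:364,:392]=a; c[:,398:]=b; cv2.imwrite("pics/crop1.png",c)
E
```

```text
(no output)
```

View pics/crop1.png

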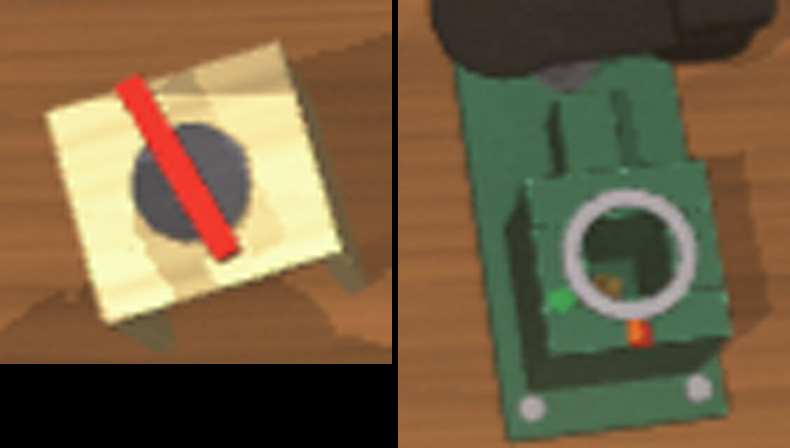

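Close crop (5.6×): on the left is the key rack, with the bar running from (130,88) to (228,250) and the flange disc at (191,182). On the right is the collar ring at about (630,253), the pointer and red mark at (640,333), and the green mark at (562,300). Next I compute positions.

```bash
python3 - <<'E'
from h import *
def red(d,box):
    im=d["color"].astype(int); m=((im[...,0]>170)&(im[...,1]<90)&(im[...,2]<90)).astype(np.uint8)
    k=np.zeros_like(m); k[box[1]:box[3],box[0]:box[2]]=m[box[1]:box[3],box[0]:box[2]]
    p=np.argwhere(k)[:,::-1].astype(np.float32); return p
d=env.read_camera("top"); s=env.read_camera("scene")
p=red(d,(175,185,245,250)); r=cv2.minAreaRect(p); print(r)
P=np.array([at_z(d,u,v,.186)[:2] for u,v in p]); c=P.mean(0); w,V=np.linalg.eigh(np.cov(P.T)); print("bar top",c,V[:,1],np.degrees(np.arctan2(V[1,1],V[0,1])),np.ptp((P-c)@V[:,1]))
ps=red(s,(295,140,340,160)); Q=np.array([at_z(s,u,v,.180)[:2] for u,v in ps]); print("bar scene",Q.mean(0),len(Q))
cr=lambda x,y,x0,y0:(x0+x/5.6-.4,y0+y/5.6-.4)
print("flange",at_z(d,*cr(191,182,175,185),.146))
q=[at_z(d,*cr(x,y,175,185),.14)[:2] for x,y in((45,112),(280,40),(343,250),(105,323))]
print("rack",np.round(q,4).tolist(),np.mean(q,0))
print("collar top",at_z(d,*cr(630-398,253,320,145),.128))
T=[at_z(d,*cr(x-398,y,320,145),.12)[:2] for x,y in((527,180),(703,163),(730,335),(550,355))]; print("tower",np.round(T,4).tolist(),np.mean(T,0))
print("scene collar",at_z(s,334/1.4-.3,377/1.4-.3,.128))
im=d["color"][145:225,320:390].astype(int);
m=(im.min(2)>140)&(np.ptp(im,axis=2)<25); y,x=np.nonzero(m[30:62,25:58]); e=cv2.fitEllipse(cv2.convexHull(np.c_[x+345,y+175].astype(np.float32))); print(e, at_z(d,*e[0],.128))
im=s["color"].astype(int); m=(im.min(2)>140)&(np.ptp(im,axis=2)<25); sub=m[250:290,215:262]; y,x=np.nonzero(sub); e=cv2.fitEllipse(cv2.convexHull(np.c_[x+215,y+250].astype(np.float32))); print(e, at_z(s,*e[0],.128))
E
```

```text
((206.1307373046875, 214.13485717773438), (36.347904205322266, 5.1014604568481445), 59.931419372558594)
bar top [0.4723177 0.2285885] [-0.8704758  -0.49221122] -150.51397732602098 0.09982939725126824
bar scene [0.4759305  0.22864025] 231
flange [0.4711706 0.2282398 0.146    ]
rack [[0.5099, 0.302], [0.5427, 0.1846], [0.4359, 0.1544], [0.4035, 0.2715]] [0.47301718 0.22814021]
collar top [ 0.53845142 -0.19718181  0.128     ]
tower [[0.5799, -0.1487], [0.5858, -0.2381], [0.4966, -0.2458], [0.4893, -0.1555]] [ 0.53788455 -0.19701612]
scene collar [ 0.54479109 -0.20027661  0.128     ]
((360.91839599609375, 189.99693298339844), (22.341236114501953, 23.44561004638672), 96.71525573730469) [ 0.53783456 -0.19683666  0.128     ]
((237.98707580566406, 268.02178955078125), (21.73493003845215, 28.157695770263672), 81.76235961914062) [ 0.5424027  -0.19845094  0.128     ]
```

Call:
carry_out([
  [0.2,-0.0226,0.0434,0,0,0,0],
  [0.2,-0.0226,0.0434,0,0,0,0],
  [0.2,-0.0226,0.0434,0,0,0,0],
  [0.2,-0.0226,0.0434,0,0,0,0],
  [0.2,-0.0226,0.0434,0,0,0,0],
  [0.2,-0.0226,0.0434,0,0,0,0],
  [0.2,-0.0226,0.0434,0,0,0,0],
  [0.2,-0.0226,0.0434,0,0,0,0],
  [0.2,0,0,0,0,0,-0.152],
  [0.2,0,0,0,0,0,-0.152],
  [0.2,0,0,0,0,0,-0.152],
  [0.2,0,0,0,0,0,-0.152],
  [0.2,0,0,0,0,0,-0.152],
  [0.2,0,0,0,0,0,-0.152],
  [0.2,0,0,0,0,0,0],
  [0.2,0,0,0,0,0,0],
], grip_force=60)

```text
clock: 2.25
tcp_pos: [0.4728, 0.2289, 0.2503]
orientation: [-0.0, 0.505, 0.863, 0.0]
wrist_force: [0.1, -0.4, 0.3]
finger_gap: 0.0514
```

```bash
cat >> h.py <<'E'
def st():
    s=env.get_state(); w,x,y,z=s["orientation"]; tx=np.array([1-2*(y*y+z*z),2*(x*y+w*z)]); yaw=np.arctan2(tx[1],tx[0])
    print("t",round(s["clock"],2),"tcp",s["tcp_pos"].round(4),"yaw",yaw.round(3),"quat",s["orientation"].round(4),"q1,6",s["joint_pos"][[0,5]].round(3),"F",s["wrist_force"].round(2),"M",s["ft_torque"].round(3),"gap",round(s["finger_gap"],4))
    return s,yaw
def go(X,yaw2):
    s,y=st(); d=np.array(X)-s["tcp_pos"]; c,n=np.cos(y),np.sin(y)
    print("tool shift",np.round([d[0]*c+d[1]*n,d[0]*n-d[1]*c,-d[2]],4),"turn z",round(y-yaw2,4))
E
python3 - <<'E'
from h import *
go((.473,.2285,.178),2.086); print(env.get_state()["joint_pos"].round(3))
shot("top","t2",(175,165,275,240),6)
E
```

```text
t 2.25 tcp [0.4728 0.2289 0.2503] yaw 2.083 quat [-0.      0.5051  0.863   0.    ] q1,6 [ 0.298 -0.214] F [ 0.14 -0.4   0.26] M [-0.016 -0.004 -0.009] gap 0.0514
tool shift [-0.0005 -0.      0.0723] turn z -0.0035
[ 0.298  0.217 -0.083  1.272  0.    -0.214]
```

View pics/t2.png

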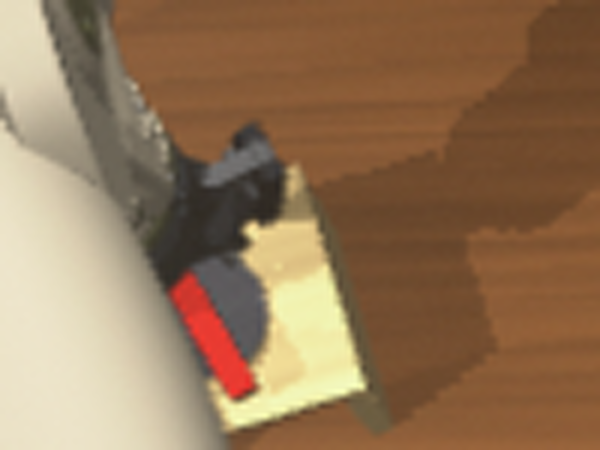

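The open finger sits over the bar's far side, and the bar's near end is at (245,390) in the crop, which is consistent with my estimate. Descending and gripping.

Call:
carry_out([
  [0.2,0,0,0.02,0,0,0],
  [0.2,0,0,0.02,0,0,0],
  [0.2,0,0,0.015,0,0,0],
  [0.2,0,0,0.01,0,0,0],
  [0.2,0,0,0.005,0,0,0],
  [-0.3,0,0,0,0,0,0],
  [-0.6,0,0,0,0,0,0],
  [-1,0,0,0,0,0,0],
  [-1,0,0,0,0,0,0],
  [-1,0,0,0,0,0,0],
  [-1,0,0,0,0,0,0],
], grip_force=80)

```text
clock: 3.68
tcp_pos: [0.4734, 0.2289, 0.1811]
orientation: [0.001, 0.504, 0.864, 0.0]
wrist_force: [0.6, -1.8, 5.5]
finger_gap: 0.0125
```

```bash
python3 -c "
from h import *
st()"
```

```text
t 3.67 tcp [0.4734 0.2289 0.1811] yaw 2.085 quat [7.000e-04 5.042e-01 8.636e-01 5.000e-04] q1,6 [ 0.298 -0.216] F [ 0.56 -1.84  5.51] M [-0.347 -0.066 -0.002] gap 0.0125
```

Call:
carry_out([
  [-1,0,0,-0.005,0,0,0],
  [-1,0,0,-0.01,0,0,0],
  [-1,0,0,-0.02,0,0,0],
  [-1,0,0,-0.03,0,0,0],
  [-1,0,0,-0.03,0,0,0],
  [-1,0,0,-0.03,0,0,0],
  [-1,0,0,-0.02,0,0,0],
  [-1,0,0,0,0,0,0],
  [-1,0,0,0,0,0,0],
])

```text
clock: 4.8
tcp_pos: [0.4724, 0.2289, 0.3243]
orientation: [-0.001, 0.504, 0.864, -0.0]
wrist_force: [0.2, 0.8, -2.7]
finger_gap: 0.0125
```

```bash
python3 - <<'E'
from h import *
go((.539,-.1975,.326),1.66)
shot("scene","s3",(260,60,400,220),3.6)
E
```

```text
t 4.8 tcp [0.4724 0.2289 0.3243] yaw 2.085 quat [-6.000e-04  5.040e-01  8.637e-01 -5.000e-04] q1,6 [ 0.298 -0.216] F [ 0.21  0.84 -2.74] M [-0.005  0.054  0.032] gap 0.0125
tool shift [-0.404  -0.1518 -0.0017] turn z 0.4251
```

View pics/s3.png

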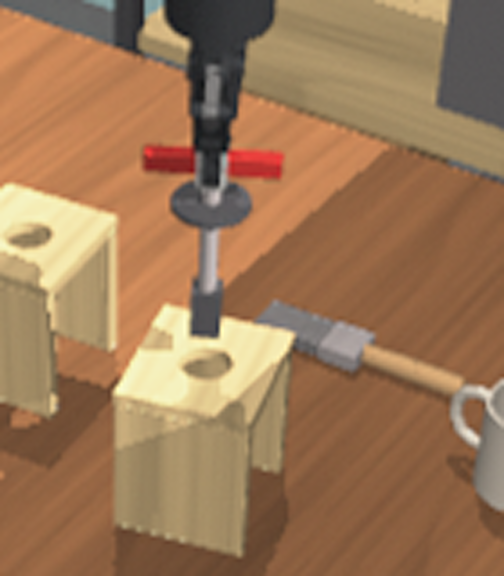

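The key hangs upright from the jaws, foot at (205,333) in the crop, and the rack hole is at (208,365). I'll check tilt numerically, then go to the stand.

```bash
python3 - <<'E'
from h import *
s=env.read_camera("scene")
f=lambda p:((p-np.array([260,60]))*3.6).round(1)
for z in(.283,.171): print(z,f(proj(s,(.4724,.2289,z))))
print("hole",at_z(s,260+208/3.6-.4,60+365/3.6-.4,.14))
E
```

```text
0.283 [208.2 204.9]
0.171 [202.8 327.4]
hole [0.47885643 0.22648862 0.14      ]
```

Call:
carry_out([
  [-1,-0.02,-0.0076,0,0,0,0],
  [-1,-0.04,-0.015,0,0,0,0],
  [-1,-0.04,-0.015,0,0,0,0],
  [-1,-0.04,-0.015,0,0,0,0],
  [-1,-0.04,-0.015,0,0,0,0],
  [-1,-0.04,-0.015,0,0,0,0],
  [-1,-0.04,-0.015,0,0,0,0],
  [-1,-0.04,-0.015,0,0,0,0],
  [-1,-0.04,-0.015,0,0,0,0],
  [-1,-0.04,-0.015,0,0,0,0],
  [-1,-0.03,-0.0112,0,0,0,0],
  [-1,-0.014,-0.0058,0,0,0,0],
  [-1,0,0,0,0,0,0],
  [-1,0,0,0,0,0,0],
  [-1,0,0,0,0,0,0],
])

```text
clock: 6.78
tcp_pos: [0.5424, -0.2174, 0.3256]
orientation: [0.0, 0.503, 0.864, 0.0]
wrist_force: [-0.6, -0.3, -3.1]
finger_gap: 0.0127
```

```bash
python3 - <<'E'
from h import *
go((.539,-.1975,.3),2.085)
a=shot("scene","s4",(195,150,295,320),3.5)
f=lambda p:((p-np.array([195,150]))*3.5).round(1)
p=env.get_state()["tcp_pos"]
for z in(.041,.153): print(z,f(proj(a,(p[0],p[1],p[2]-z))))
print(f(proj(a,(.539,-.1975,.128))))
E
```

```text
t 6.78 tcp [ 0.5424 -0.2174  0.3256] yaw 2.087 quat [1.000e-04 5.034e-01 8.641e-01 2.000e-04] q1,6 [-0.519 -1.035] F [-0.62 -0.25 -3.07] M [-0.04  -0.023  0.   ] gap 0.0127
tool shift [0.019  0.0069 0.0256] turn z 0.0016
0.041 [111.8 263. ]
0.153 [126.4 386.5]
[147.4 409.8]
```

View pics/s4.png

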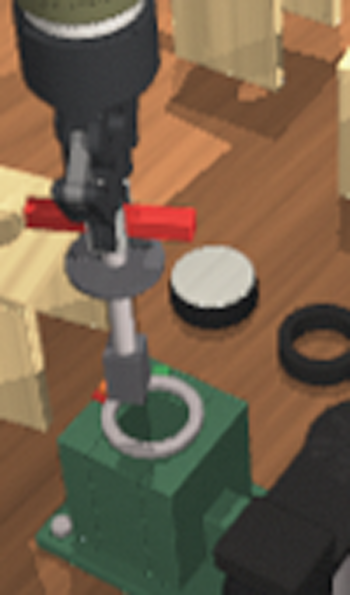

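The foot sits at crop (127,392) and the ring centre at (152,415). My tiny-bias check agrees with the computed positions to about 2 mm. Centring over the shaft and lowering a little way in.

Call:
carry_out([
  [-1,0.0095,0.0037,0,0,0,0],
  [-1,0.0095,0.0037,0,0,0,0],
  [-1,0,0,0.015,0,0,0],
  [-1,0,0,0.02,0,0,0],
  [-1,0,0,0.015,0,0,0],
  [-1,0,0,0,0,0,0],
  [-1,0,0,0,0,0,0],
])

```text
clock: 7.7
tcp_pos: [0.5397, -0.1985, 0.2759]
orientation: [0.0, 0.504, 0.864, 0.0]
wrist_force: [-0.1, -1.3, -2.8]
finger_gap: 0.0121
```

```bash
python3 - <<'E'
from h import *
go((.5395,-.197,.22),2.085)
a=env.read_camera("scene")["color"][210:300,200:280,::-1]; b=env.read_camera("top")["color"][150:230,320:390,::-1]
c=np.zeros((450,800,3),np.uint8); c[:,:400]=cv2.resize(a,(400,450),interpolation=cv2.INTER_CUBIC); c[:440,410:795]=cv2.resize(b,(385,440),interpolation=cv2.INTER_CUBIC); cv2.imwrite("pics/c5.png",c)
E
```

```text
t 7.7 tcp [ 0.5397 -0.1985  0.2759] yaw 2.085 quat [4.000e-04 5.040e-01 8.637e-01 1.000e-04] q1,6 [-0.492 -1.006] F [-0.15 -1.32 -2.76] M [-0.033  0.01   0.008] gap 0.0121
tool shift [0.0014 0.0006 0.0559] turn z 0.0001
```

View pics/c5.png

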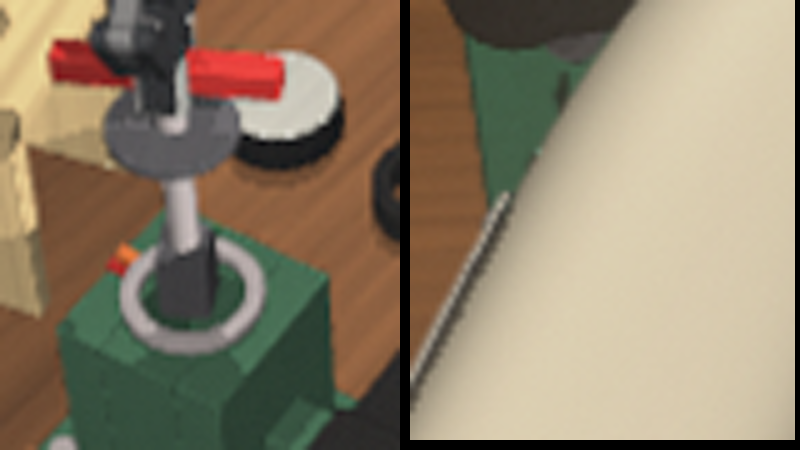

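The pointer is still on red, and the foot enters the ring about 2 mm left of its centre ((187,294) against (192,295)). Small correction, then down to just above the cone.

Call:
carry_out([
  [-1,0.001,0.0018,0,0,0,0],
  [-1,0,0,0.012,0,0,0],
  [-1,0,0,0.015,0,0,0],
  [-1,0,0,0.015,0,0,0],
  [-1,0,0,0.01,0,0,0],
  [-1,0,0,0.004,0,0,0],
  [-1,0,0,0,0,0,0],
  [-1,0,0,0,0,0,0],
])

```text
clock: 8.8
tcp_pos: [0.5409, -0.197, 0.2199]
orientation: [0.001, 0.504, 0.864, 0.0]
wrist_force: [-0.5, 0.5, -2.7]
finger_gap: 0.0123
```

Call:
carry_out([
  [-1,0,0,0.003,0,0,0],
  [-1,0,0,0.003,0,0,0],
  [-1,0,0,0.003,0,0,0],
  [-1,0,0,0,0,0,0],
])

```text
clock: 9.3
tcp_pos: [0.5404, -0.1967, 0.2099]
orientation: [-0.0, 0.504, 0.864, 0.0]
wrist_force: [-0.5, -0.3, -3.8]
finger_gap: 0.0127
```

```bash
python3 -c "
from h import *
st()"
```

```text
t 9.3 tcp [ 0.5404 -0.1967  0.2099] yaw 2.085 quat [-4.000e-04  5.041e-01  8.637e-01  0.000e+00] q1,6 [-0.489 -1.003] F [-0.49 -0.26 -3.81] M [-0.019 -0.023 -0.026] gap 0.0127
```

Call:
carry_out([
  [-1,0,0,0.002,0,0,0],
  [-1,0,0,0.002,0,0,0],
  [-1,0,0,0.002,0,0,0],
  [-1,0,0,0.002,0,0,0],
  [-1,0,0,0,0,0,0],
])

```text
clock: 9.93
tcp_pos: [0.5405, -0.1967, 0.202]
orientation: [-0.0, 0.504, 0.864, 0.0]
wrist_force: [-0.3, -0.5, -2.4]
finger_gap: 0.0126
```

Call:
carry_out([
  [-1,0,0,0.002,0,0,0],
  [-1,0,0,0.002,0,0,0],
  [-1,0,0,0,0,0,0],
])

```text
clock: 10.3
tcp_pos: [0.5406, -0.1968, 0.1982]
orientation: [0.0, 0.504, 0.864, 0.0]
wrist_force: [-0.5, 0.1, -3.4]
finger_gap: 0.0129
```

```bash
python3 -c "
from h import *
st()"
```

```text
t 10.3 tcp [ 0.5406 -0.1968  0.1982] yaw 2.085 quat [0.     0.5041 0.8637 0.    ] q1,6 [-0.489 -1.003] F [-0.45  0.15 -3.36] M [ 0.036 -0.052  0.02 ] gap 0.0129
```

Call:
carry_out([
  [-1,0,0,0.001,0,0,0],
  [-1,0,0,0.001,0,0,0],
  [-1,0,0,0,0,0,0],
])

```text
clock: 10.68
tcp_pos: [0.5408, -0.1969, 0.1968]
orientation: [0.0, 0.504, 0.864, 0.0]
wrist_force: [0.1, -0.4, 1.2]
finger_gap: 0.0126
```

Call:
carry_out([
  [-1,0,0,0.001,0,0,0],
  [-1,0,0,0.001,0,0,0],
  [-1,0,0,0,0,0,0],
])

```text
clock: 11.05
tcp_pos: [0.5408, -0.1969, 0.1945]
orientation: [0.0, 0.504, 0.864, 0.0]
wrist_force: [-0.1, 0.0, 3.4]
finger_gap: 0.0128
```

```bash
python3 -c "
from h import *
st()"
```

```text
t 11.05 tcp [ 0.5408 -0.1969  0.1945] yaw 2.085 quat [4.000e-04 5.041e-01 8.637e-01 1.000e-04] q1,6 [-0.489 -1.003] F [-0.11  0.01  3.44] M [0.043 0.101 0.001] gap 0.0128
```

Contact: wrist force went from −3 N to +3.4 N, so about 6.5 N of push on the spring. Feeling clockwise in small turns, watching for the force to drop.

Call:
carry_out([
  [-1,0,0,0,0,0,0.05],
  [-1,0,0,0,0,0,0.05],
  [-1,0,0,0,0,0,0.05],
  [-1,0,0,0,0,0,0],
])

```text
clock: 11.55
tcp_pos: [0.5408, -0.197, 0.1946]
orientation: [0.0, 0.567, 0.824, 0.0]
wrist_force: [-0.3, -0.2, 3.8]
finger_gap: 0.0125
```

Call:
carry_out([
  [-1,0,0,0,0,0,0.05],
  [-1,0,0,0,0,0,0.05],
  [-1,0,0,0,0,0,0.05],
  [-1,0,0,0,0,0,0],
])

```text
clock: 12.05
tcp_pos: [0.5408, -0.197, 0.1945]
orientation: [0.0, 0.627, 0.779, 0.0]
wrist_force: [-0.5, -0.7, 3.2]
finger_gap: 0.0124
```

```bash
python3 -c "
from h import *
st()"
```

```text
t 12.05 tcp [ 0.5408 -0.197   0.1945] yaw 1.786 quat [4.00e-04 6.27e-01 7.79e-01 1.00e-04] q1,6 [-0.489 -0.704] F [-0.46 -0.66  3.21] M [-0.053 -0.011 -0.022] gap 0.0124
```

Call:
carry_out([
  [-1,0,0,0,0,0,0.05],
  [-1,0,0,0,0,0,0.05],
  [-1,0,0,0,0,0,0.05],
  [-1,0,0,0,0,0,0],
])

```text
clock: 12.55
tcp_pos: [0.5407, -0.197, 0.1944]
orientation: [0.0, 0.683, 0.73, 0.0]
wrist_force: [0.0, -1.2, 3.3]
finger_gap: 0.0126
```

Call:
carry_out([
  [-1,0,0,0,0,0,0.05],
  [-1,0,0,0,0,0,0.05],
  [-1,0,0,0,0,0,0.05],
  [-1,0,0,0,0,0,0],
])

```text
clock: 13.05
tcp_pos: [0.5406, -0.1969, 0.1943]
orientation: [0.0, 0.736, 0.677, -0.0]
wrist_force: [0.0, -0.3, 3.6]
finger_gap: 0.0125
```

```bash
python3 -c "
from h import *
st()"
```

```text
t 13.05 tcp [ 0.5406 -0.1969  0.1943] yaw 1.487 quat [ 1.000e-04  7.362e-01  6.768e-01 -0.000e+00] q1,6 [-0.489 -0.405] F [ 0.   -0.25  3.63] M [-0.232 -0.028 -0.032] gap 0.0125
```

Call:
carry_out([
  [-1,0,0,0,0,0,0.05],
  [-1,0,0,0,0,0,0.05],
  [-1,0,0,0,0,0,0.05],
  [-1,0,0,0,0,0,0],
])

```text
clock: 13.55
tcp_pos: [0.54, -0.1965, 0.1931]
orientation: [-0.001, 0.785, 0.62, -0.0]
wrist_force: [0.3, -1.1, -4.3]
finger_gap: 0.0127
```

Call:
carry_out([
  [-1,0,0,0,0,0,0.05],
  [-1,0,0,0,0,0,0.05],
  [-1,0,0,0,0,0,0.05],
  [-1,0,0,0,0,0,0],
])

```text
clock: 14.05
tcp_pos: [0.5401, -0.1964, 0.1934]
orientation: [-0.001, 0.829, 0.559, -0.0]
wrist_force: [-0.2, -0.1, -3.7]
finger_gap: 0.0124
```

```bash
python3 -c "
from h import *
st()"
```

```text
t 14.05 tcp [ 0.5401 -0.1964  0.1934] yaw 1.187 quat [-8.000e-04  8.289e-01  5.593e-01 -3.000e-04] q1,6 [-0.489 -0.105] F [-0.2  -0.14 -3.74] M [-0.057 -0.143 -0.096] gap 0.0124
```

It dropped (force back to −4 N). I'll back off a touch to free the play and lower to about 15 mm depth.

Call:
carry_out([
  [-1,0,0,0,0,0,-0.05],
  [-1,0,0,0.002,0,0,0],
  [-1,0,0,0.002,0,0,0],
  [-1,0,0,0,0,0,0],
])

```text
clock: 14.55
tcp_pos: [0.5403, -0.1966, 0.1898]
orientation: [-0.0, 0.815, 0.579, -0.0]
wrist_force: [-0.5, 0.1, -3.8]
finger_gap: 0.0127
```

Call:
carry_out([
  [-1,0,0,0.002,0,0,0],
  [-1,0,0,0.002,0,0,0],
  [-1,0,0,0,0,0,0],
])

```text
clock: 14.92
tcp_pos: [0.5404, -0.1967, 0.186]
orientation: [-0.0, 0.815, 0.579, -0.0]
wrist_force: [-0.7, -0.4, -3.5]
finger_gap: 0.0122
```

```bash
python3 -c "
from h import *
st()"
```

```text
t 14.93 tcp [ 0.5404 -0.1967  0.186 ] yaw 1.235 quat [-2.000e-04  8.153e-01  5.790e-01 -0.000e+00] q1,6 [-0.489 -0.153] F [-0.66 -0.39 -3.53] M [-0.003  0.036 -0.045] gap 0.0122
```

Call:
carry_out([
  [-1,0,0,0.002,0,0,0],
  [-1,0,0,0.002,0,0,0],
  [-1,0,0,0.0005,0,0,0],
  [-1,0,0,0,0,0,0],
  [-1,0,0,0,0,0,0],
  [-1,0,0,0,0,0,0],
])

```text
clock: 15.68
tcp_pos: [0.5406, -0.1968, 0.1818]
orientation: [0.0, 0.815, 0.579, 0.0]
wrist_force: [-0.6, 0.5, -4.2]
finger_gap: 0.0121
```

Call:
carry_out([
  [-1,0,0,0,0,0,0.05],
  [-1,0,0,0,0,0,0.05],
  [-1,0,0,0,0,0,0.05],
  [-1,0,0,0,0,0,0],
])

```text
clock: 16.18
tcp_pos: [0.5405, -0.1968, 0.1818]
orientation: [0.0, 0.856, 0.517, -0.0]
wrist_force: [-0.0, 0.4, -1.7]
finger_gap: 0.0124
```

```bash
python3 - <<'E'
from h import *
st(); a=shot("scene","s6",(200,200,290,310),5)
E
```

```text
t 16.18 tcp [ 0.5405 -0.1968  0.1818] yaw 1.086 quat [ 0.000e+00  8.563e-01  5.165e-01 -1.000e-04] q1,6 [-0.489 -0.003] F [-0.04  0.44 -1.69] M [-0.075  0.054  0.065] gap 0.0124
```

View pics/s6.png

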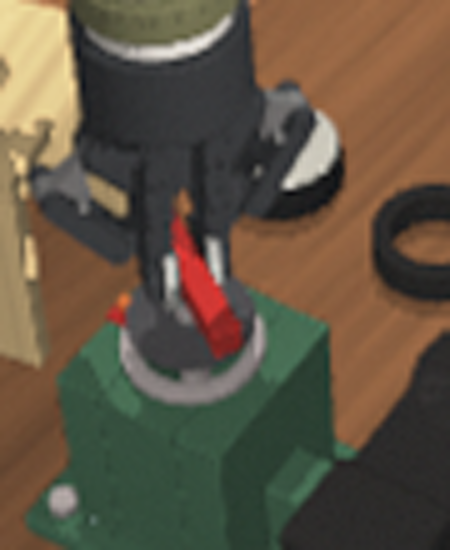

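The socket is down, with the flange just above the collar and the pointer (orange, crop (123,300)) just starting to leave red. Mz is now +0.065, so the play has been taken up. Turning on.

Call:
carry_out([
  [-1,0,0,0,0,0,0.05],
  [-1,0,0,0,0,0,0.05],
  [-1,0,0,0,0,0,0.05],
  [-1,0,0,0,0,0,0.05],
  [-1,0,0,0,0,0,0.05],
  [-1,0,0,0,0,0,0],
])

```text
clock: 16.98
tcp_pos: [0.5406, -0.1969, 0.1818]
orientation: [0.0, 0.914, 0.406, 0.0]
wrist_force: [-0.6, -0.3, -2.6]
finger_gap: 0.0124
```

```bash
python3 -c "
from h import *
st()"
```

```text
t 16.98 tcp [ 0.5406 -0.1969  0.1818] yaw 0.836 quat [1.000e-04 9.139e-01 4.060e-01 0.000e+00] q1,6 [-0.489  0.246] F [-0.63 -0.28 -2.62] M [-0.079  0.084 -0.011] gap 0.0124
```

Call:
carry_out([
  [-1,0,0,0,0,0,0.05],
  [-1,0,0,0,0,0,0.05],
  [-1,0,0,0,0,0,0.05],
  [-1,0,0,0,0,0,0.05],
  [-1,0,0,0,0,0,0.05],
  [-1,0,0,0,0,0,0.05],
  [-1,0,0,0,0,0,0.05],
  [-1,0,0,0,0,0,0.05],
  [-1,0,0,0,0,0,0.05],
  [-1,0,0,0,0,0,0.05],
  [-1,0,0,0,0,0,0.05],
  [-1,0,0,0,0,0,0],
])

```text
clock: 18.48
tcp_pos: [0.5406, -0.1968, 0.1818]
orientation: [0.0, 0.99, 0.143, 0.0]
wrist_force: [-0.1, -0.1, -3.9]
finger_gap: 0.0124
```

```bash
python3 - <<'E'
from h import *
st(); a=shot("scene","s7",(205,240,275,300),8)
# predicted pointer pixel (crop) for collar angles: red mark direction from top crop
d=env.read_camera("top")
P=at_z(d,320+242/5.6-.4,145+333/5.6-.4,.126); G=at_z(d,320+164/5.6-.4,145+300/5.6-.4,.12); c=np.array([.5385,-.1972])
print("ptr dir",np.degrees(np.arctan2(*(P[:2]-c)[::-1])),np.linalg.norm(P[:2]-c),"green",np.degrees(np.arctan2(*(G[:2]-c)[::-1])),np.linalg.norm(G[:2]-c))
E
```

```text
t 18.48 tcp [ 0.5406 -0.1968  0.1818] yaw 0.287 quat [0.000e+00 9.897e-01 1.428e-01 1.000e-04] q1,6 [-0.489  0.795] F [-0.11 -0.06 -3.93] M [-0.126  0.013 -0.042] gap 0.0124
ptr dir -176.02271288081283 0.04071600461734454 green 121.88103032898843 0.04028952432301188
```

View pics/s7.png

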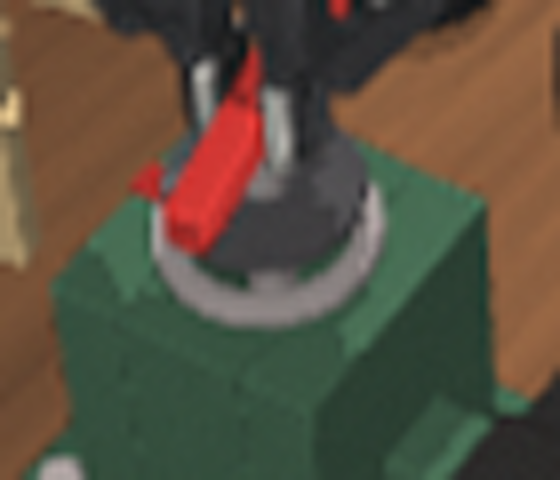

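Only the red mark shows at (148,180). The orange pointer has moved behind the flange, so the collar is turning. I estimate it at about 0.85 rad. Turning another 0.26, watching the moment.

Call:
carry_out([
  [-1,0,0,0,0,0,0.05],
  [-1,0,0,0,0,0,0.05],
  [-1,0,0,0,0,0,0.05],
])

```text
clock: 18.95
tcp_pos: [0.5406, -0.1969, 0.1818]
orientation: [0.0, 0.998, 0.067, 0.0]
wrist_force: [-0.0, -0.2, -3.2]
finger_gap: 0.0126
```

```bash
python3 -c "
from h import *
st()"
```

```text
t 18.95 tcp [ 0.5406 -0.1969  0.1818] yaw 0.135 quat [0.000e+00 9.977e-01 6.730e-02 1.000e-04] q1,6 [-0.489  0.947] F [-0.01 -0.22 -3.21] M [-0.155  0.016  0.117] gap 0.0126
```

Call:
carry_out([
  [-1,0,0,0,0,0,0.04],
  [-1,0,0,0,0,0,0.04],
])

```text
clock: 19.2
tcp_pos: [0.5406, -0.1969, 0.1818]
orientation: [0.0, 1.0, 0.027, 0.0]
wrist_force: [1.0, -1.1, -3.3]
finger_gap: 0.0122
```

```bash
python3 -c "
from h import *
st()"
```

```text
t 19.2 tcp [ 0.5406 -0.1969  0.1818] yaw 0.055 quat [0.000e+00 9.996e-01 2.750e-02 1.000e-04] q1,6 [-0.489  1.027] F [ 0.99 -1.1  -3.34] M [-0.089  0.003  0.056] gap 0.0122
```

Call:
carry_out([
  [-1,0,0,0,0,0,0.03],
  [-1,0,0,0,0,0,0],
  [-1,0,0,0,0,0,0],
])

```text
clock: 19.58
tcp_pos: [0.5406, -0.1968, 0.1818]
orientation: [0.0, 1.0, 0.013, 0.0]
wrist_force: [-0.3, -1.1, -3.6]
finger_gap: 0.0122
```

```bash
python3 -c "
from h import *
st()
s=env.read_camera('scene')
for a in(-176,121.9):
  for z in (.12,.128): print(a,z,((proj(s,(.5395+.04*np.cos(np.radians(a)),-.197+.04*np.sin(np.radians(a)),z))-[205,240])*8).round())"
```

```text
t 19.57 tcp [ 0.5406 -0.1968  0.1818] yaw 0.026 quat [0.000e+00 9.999e-01 1.280e-02 1.000e-04] q1,6 [-0.489  1.057] F [-0.32 -1.07 -3.57] M [-0.218 -0.007  0.059] gap 0.0122
-176 0.12 [152. 179.]
-176 0.128 [149. 161.]
121.9 0.12 [280. 131.]
121.9 0.128 [279. 113.]
```

No stop felt, moment within limits. Freeing the play and raising the key inside the collar to see the pointer.

Call:
carry_out([
  [-1,0,0,0,0,0,-0.05],
  [-1,0,0,0,0,0,-0.05],
  [-1,0,0,-0.004,0,0,0],
  [-1,0,0,-0.006,0,0,0],
  [-1,0,0,-0.008,0,0,0],
  [-1,0,0,-0.015,0,0,0],
  [-1,0,0,-0.02,0,0,0],
  [-1,0,0,-0.02,0,0,0],
  [-1,0,0,-0.02,0,0,0],
  [-1,0,0,0,0,0,0],
])

```text
clock: 20.88
tcp_pos: [0.5417, -0.1973, 0.2775]
orientation: [0.001, 0.998, 0.062, 0.002]
wrist_force: [0.4, 1.4, -3.4]
finger_gap: 0.0124
```

```bash
python3 - <<'E'
from h import *
st(); a=shot("scene","s8",(205,240,275,300),8)
E
```

```text
t 20.88 tcp [ 0.5417 -0.1973  0.2775] yaw 0.125 quat [0.0012 0.998  0.0624 0.0021] q1,6 [-0.489  0.957] F [ 0.36  1.36 -3.4 ] M [ 0.056 -0.01   0.002] gap 0.0124
```

View pics/s8.png

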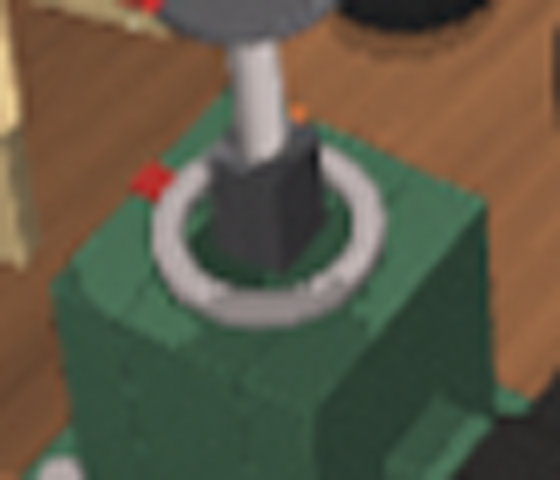

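The orange pointer is visible at (300,113), behind the key at the back of the ring, near where green should be (about (280,115–131)). Computing its angle.

```bash
python3 - <<'E'
from h import *
s=env.read_camera("scene"); im=s["color"].astype(int)
def cen(m,b):
    y,x=np.nonzero(m[b[1]:b[3],b[0]:b[2]]); return x.mean()+b[0],y.mean()+b[1],len(x)
m=(im[...,0]>150)&(im[...,1]>70)&(im[...,1]<150)&(im[...,2]<70); print("orange",cen(m,(235,248,250,262)))
for y in range(251,259): print([tuple(im[y,x]) for x in range(238,246)])
for a in(.8,.9,1.0,1.1,1.2,1.3):
    t=np.radians(-176)-a; print(a,[proj(s,(.5395+r*np.cos(t),-.197+r*np.sin(t),.126)).round(1).tolist() for r in(.036,.041,.046)])
E
```

```text
orange (np.float64(241.875), np.float64(253.0), 8)
[(np.int64(192), np.int64(183), np.int64(181)), (np.int64(182), np.int64(170), np.int64(167)), (np.int64(152), np.int64(118), np.int64(100)), (np.int64(141), np.int64(93), np.int64(61)), (np.int64(142), np.int64(96), np.int64(65)), (np.int64(142), np.int64(97), np.int64(65)), (np.int64(144), np.int64(98), np.int64(65)), (np.int64(144), np.int64(98), np.int64(65))]
[(np.int64(193), np.int64(183), np.int64(180)), (np.int64(189), np.int64(181), np.int64(181)), (np.int64(146), np.int64(123), np.int64(110)), (np.int64(136), np.int64(93), np.int64(62)), (np.int64(140), np.int64(95), np.int64(64)), (np.int64(142), np.int64(97), np.int64(66)), (np.int64(142), np.int64(96), np.int64(64)), (np.int64(142), np.int64(96), np.int64(65))]
[(np.int64(193), np.int64(183), np.int64(181)), (np.int64(187), np.int64(178), np.int64(178)), (np.int64(133), np.int64(124), np.int64(110)), (np.int64(165), np.int64(102), np.int64(60)), (np.int64(184), np.int64(107), np.int64(63)), (np.int64(155), np.int64(100), np.int64(64)), (np.int64(141), np.int64(95), np.in
[... 1502 characters left out ...]
), np.int64(85))]
[(np.int64(199), np.int64(188), np.int64(185)), (np.int64(173), np.int64(164), np.int64(161)), (np.int64(106), np.int64(102), np.int64(101)), (np.int64(76), np.int64(75), np.int64(77)), (np.int64(75), np.int64(73), np.int64(75)), (np.int64(60), np.int64(58), np.int64(60)), (np.int64(68), np.int64(65), np.int64(66)), (np.int64(131), np.int64(132), np.int64(125))]
0.8 [[235.3, 256.2], [235.0, 254.6], [234.8, 253.1]]
0.9 [[236.9, 256.0], [236.8, 254.4], [236.7, 252.8]]
1.0 [[238.4, 255.9], [238.5, 254.3], [238.6, 252.7]]
1.1 [[239.9, 255.9], [240.2, 254.4], [240.5, 252.8]]
1.2 [[241.4, 256.1], [241.9, 254.5], [242.4, 253.0]]
1.3 [[242.8, 256.4], [243.6, 254.8], [244.3, 253.3]]
```

Call:
carry_out([
  [-1,0,0,-0.02,0,0,0],
  [-1,0,0,-0.02,0,0,0],
  [-1,0,0,-0.01,0,0,0],
  [-1,0,0,0,0,0,0],
  [-1,-0.0015,-0.03,0,0,0,0],
  [-1,-0.0015,-0.043,0,0,0,0],
  [-1,-0.0015,-0.043,0,0,0,0],
  [-1,-0.0015,-0.043,0,0,0,0],
  [-1,-0.0015,-0.043,0,0,0,0],
  [-1,-0.0015,-0.03,0,0,0,0],
  [-1,0,0,0,0,0,0],
])

```text
clock: 22.35
tcp_pos: [0.5017, 0.0342, 0.3238]
orientation: [-0.0, 0.998, 0.064, -0.001]
wrist_force: [0.2, 0.3, -2.9]
finger_gap: 0.0126
```

```bash
python3 - <<'E'
from h import *
go((.4725,.2288,.326),.125)
a=env.read_camera("scene")["color"][240:300,205:275,::-1]; b=env.read_camera("top")["color"][165:215,330:390,::-1]
c=np.zeros((340,800,3),np.uint8); c[:,:396]=cv2.resize(a,(396,340),interpolation=cv2.INTER_CUBIC); c[:333,400:]=cv2.resize(b,(400,333),interpolation=cv2.INTER_CUBIC); cv2.imwrite("pics/c9.png",c)
E
```

```text
t 22.35 tcp [0.5017 0.0342 0.3238] yaw 0.128 quat [-3.000e-04  9.979e-01  6.420e-02 -8.000e-04] q1,6 [-0.092  1.35 ] F [ 0.17  0.3  -2.89] M [0.003 0.02  0.027] gap 0.0126
tool shift [-0.004  -0.1968 -0.0022] turn z 0.0034
```

View pics/c9.png

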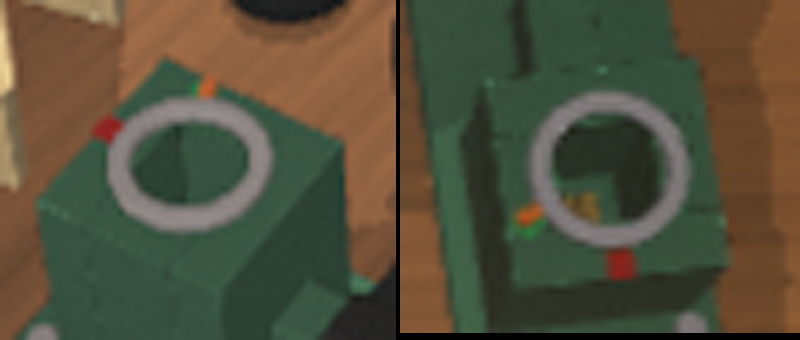

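The pointer sits on the green mark. In the right crop it is at (530,214) with green at (532,230), ring centre (610,170), which puts it about 68° ≈ 1.19 rad from its start. The scene view on the left agrees. Going to the rack.

Call:
carry_out([
  [-1,-0.0008,-0.03,0,0,0,0],
  [-1,-0.0008,-0.043,0,0,0,0],
  [-1,-0.0008,-0.043,0,0,0,0],
  [-1,-0.0008,-0.043,0,0,0,0],
  [-1,-0.0007,-0.03,0,0,0,0],
  [-1,0,-0.0074,0,0,0,0],
  [-1,0,0,0,0,0,0],
  [-1,0,0,0,0,0,0],
])

```text
clock: 23.45
tcp_pos: [0.4748, 0.2254, 0.3246]
orientation: [0.0, 0.998, 0.062, -0.0]
wrist_force: [-0.0, -1.0, -3.0]
finger_gap: 0.0122
```

```bash
python3 - <<'E'
from h import *
go((.4728,.2285,.326),.125); shot("scene","s10",(260,60,400,220),3.6)
E
```

```text
t 23.45 tcp [0.4748 0.2254 0.3246] yaw 0.123 quat [ 2.000e-04  9.981e-01  6.160e-02 -1.000e-04] q1,6 [0.291 1.738] F [-0.   -0.98 -3.01] M [-0.015  0.006  0.016] gap 0.0122
tool shift [-0.0016 -0.0033 -0.0014] turn z -0.0017
```

View pics/s10.png

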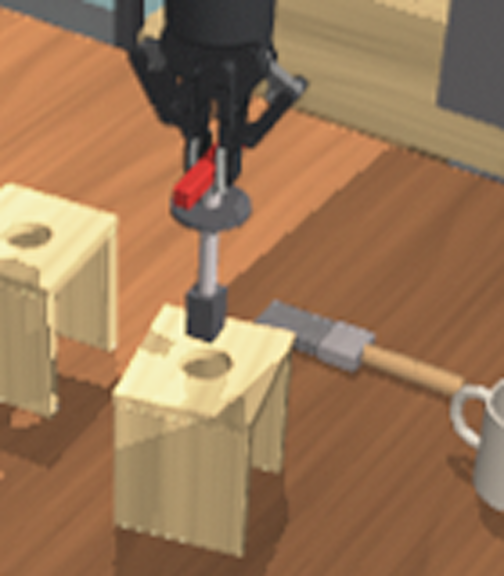

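The key is upright, foot at (207,335), with the hole at (208,365) directly below it. Fine shift and lower.

Call:
carry_out([
  [-1,-0.0016,-0.0033,0,0,0,0],
  [-1,0,0,0.01,0,0,0],
  [-1,0,0,0.015,0,0,0],
  [-1,0,0,0.015,0,0,0],
  [-1,0,0,0.005,0,0,0],
  [-1,0,0,0,0,0,0],
])

```text
clock: 24.25
tcp_pos: [0.472, 0.2297, 0.2792]
orientation: [0.0, 0.998, 0.062, -0.001]
wrist_force: [-0.5, -0.8, -3.2]
finger_gap: 0.0124
```

Call:
carry_out([
  [-1,0,0,0.02,0,0,0],
  [-1,0,0,0.02,0,0,0],
  [-1,0,0,0.02,0,0,0],
  [-1,0,0,0.02,0,0,0],
  [-1,0,0,0.01,0,0,0],
  [-1,0,0,0,0,0,0],
])

```text
clock: 25.0
tcp_pos: [0.4722, 0.2297, 0.1897]
orientation: [0.0, 0.998, 0.062, -0.0]
wrist_force: [0.3, -0.3, -3.0]
finger_gap: 0.0124
```

```bash
python3 -c "
from h import *
st()"
```

```text
t 25.0 tcp [0.4722 0.2297 0.1897] yaw 0.125 quat [ 0.00e+00  9.98e-01  6.25e-02 -3.00e-04] q1,6 [0.3   1.746] F [ 0.35 -0.29 -2.98] M [-0.017  0.014 -0.021] gap 0.0124
```

Call:
carry_out([
  [-1,0,0.001,0.004,0,0,0],
  [-1,0,0,0.002,0,0,0],
  [-1,0,0,0.001,0,0,0],
  [-1,0,0,0,0,0,0],
])

```text
clock: 25.5
tcp_pos: [0.4726, 0.2288, 0.1829]
orientation: [-0.0, 0.998, 0.062, 0.0]
wrist_force: [0.8, 0.7, -2.6]
finger_gap: 0.0126
```

Call:
carry_out([
  [-1,0,0,0.001,0,0,0],
  [-1,0,0,0.0005,0,0,0],
  [-1,0,0,0,0,0,0],
])

```text
clock: 25.88
tcp_pos: [0.4724, 0.2288, 0.1813]
orientation: [-0.0, 0.998, 0.062, -0.0]
wrist_force: [0.4, -0.1, -2.3]
finger_gap: 0.0122
```

```bash
python3 -c "
from h import *
st()"
```

```text
t 25.88 tcp [0.4724 0.2288 0.1813] yaw 0.125 quat [-0.00e+00  9.98e-01  6.25e-02 -1.00e-04] q1,6 [0.298 1.744] F [ 0.38 -0.05 -2.33] M [ 0.021 -0.001 -0.086] gap 0.0122
```

Seating it a hair further, then opening slowly and rising.

Call:
carry_out([
  [-1,0,0,0.0007,0,0,0],
  [-1,0,0,0,0,0,0],
  [-0.6,0,0,0,0,0,0],
  [-0.5,0,0,0,0,0,0],
  [-0.3,0,0,0,0,0,0],
  [0,0,0,0,0,0,0],
  [0.2,0,0,0,0,0,0],
  [0.2,0,0,0,0,0,0],
  [0.2,0,0,0,0,0,0],
  [0.2,0,0,-0.01,0,0,0],
  [0.2,0,0,-0.02,0,0,0],
  [0.2,0,0,-0.03,0,0,0],
  [0.2,0,0,-0.04,0,0,0],
  [0.2,0,0,-0.04,0,0,0],
  [0.2,-0.05,0,0,0,0,0],
  [0.2,-0.05,0,0,0,0,0],
  [0.2,0,0,0,0,0,0],
  [0.2,0,0,0,0,0,0],
])

```text
clock: 28.12
tcp_pos: [0.3739, 0.2165, 0.3215]
orientation: [-0.0, 0.998, 0.063, 0.001]
wrist_force: [0.0, 1.0, -0.1]
finger_gap: 0.0511
```

```bash
python3 - <<'E'
from h import *
st(); shot("scene","s11",(275,110,400,220),4)
E
```

```text
t 28.12 tcp [0.3739 0.2165 0.3215] yaw 0.125 quat [-3.00e-04  9.98e-01  6.26e-02  1.20e-03] q1,6 [0.339 1.784] F [ 0.    0.97 -0.06] M [0.015 0.031 0.065] gap 0.0511
```

I've used up the picture allowance, so I'll check the key numerically.

```bash
python3 - <<'E'
from h import *
s=env.read_camera("scene"); im=s["color"].astype(int)
def blob(m,b):
    y,x=np.nonzero(m[b[1]:b[3],b[0]:b[2]]); return x.mean()+b[0],y.mean()+b[1],len(x),x.min()+b[0],x.max()+b[0],y.min()+b[1],y.max()+b[1]
red=(im[...,0]>150)&(im[...,1]<90)&(im[...,2]<90)
print("red bar",blob(red,(285,110,345,180)),"pred",proj(s,(.4728,.2285,.182)))
dark=(im.max(2)<110)&(np.ptp(im,axis=2)<20)
print("flange",blob(dark,(300,145,335,172)),"pred",proj(s,(.4728,.2285,.146)))
d=env.read_camera("top"); im=d["color"].astype(int); red=(im[...,0]>150)&(im[...,1]<90)&(im[...,2]<90)
y,x=np.nonzero(red[185:250,175:245]); P=np.array([at_z(d,u+175,v+185,.186)[:2] for u,v in zip(x,y)])
print("top bar",P.mean(0),len(P),np.ptp(P,axis=0))
E
```

```text
red bar (np.float64(317.171974522293), np.float64(148.55414012738854), 157, np.int64(307), np.int64(326), np.int64(138), np.int64(161)) pred [316.51262609 147.88145486]
flange (np.float64(317.9569892473118), np.float64(160.7311827956989), 93, np.int64(307), np.int64(326), np.int64(154), np.int64(165)) pred [316.05881232 158.17028486]
top bar [0.47267919 0.21385654] 124 [0.01764322 0.06706546]
```

```bash
python3 -c "
from h import *
print(env.hand_in()); st()"
```

```text
the job is handed in; nothing more can be done
None
the job is handed in; nothing more can be done
```

The stand is locked and the key is back in its rack hole, handed in at about 28 s of the 72 s. No verdict was reported.

**What I did:** I took the T-key from the far rack and lowered it down the shaft until it touched the stem with about 6.5 N. I then turned it clockwise about 40° until the socket dropped, slid it about 16 mm over the stem, and turned the collar. After that I drew the key out, hung it in the same rack hole, released it and moved clear.

**What the checks showed:**
- **Collar:** after the key was drawn out, the orange pointer sat on the green mark in both cameras, at about 1.19 rad from the top view. I felt no end stop.
- **Force and moment:** the turning moment peaked at 0.117 N m in the readings I took.
- **Key in the rack:** the bar's position in the scene camera was within about 1 px of where it should be, and about where it was at the start.

**What was weaker:**
- The last picture could not be viewed because the 12-picture limit was reached, so the final placing was checked only numerically.
- The arm partly hid the bar in the top camera, so that check was incomplete. Its apparent y offset of about 15 mm came from the hidden part.
- The dark-pixel check on the flange was off by about 2–3 px, which is about the usual scene-camera bias.
- I did not check the other objects on the bench separately at the end. No contact force showed during the moves.

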